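Pack a toy truck snug in its jig

TASK

Push the wooden truck along the jig until you feel it is fully home against the stop hidden under the hood. Then stand spacer plates from the rack, one at a time, across the lane between the fence and the truck's tail until the gap is snug and no further plate would go in. Leave the truck home, plates upright and fully down, any spare plates in the rack and everything else on the bench where it is.

Things in the scene. Friction and masses are not known exactly. Their poses are not given: they have to be found in the camera images.
- jig: Plywood jig fixed to the bench: a straight lane 290 mm long, no floor (truck and plates stand on the bench). Origin: on the bench, on the lane's centre line; y runs along the lane from fence to hood, x across it. Two side rails 20 mm high, 82 mm apart. Fully home, the truck's origin is at y = +11.5 mm (gap of 39 mm at its tail, takes 2 plates) or +29.5 mm (57 mm, takes 3): 3 mm of play remain.
- jig_fence (a point): Middle of the fence's flat inner face, 20 mm above the bench, at y = -130 mm of the jig. The fence, 40 mm high, closes the lane's -y end; jig axes.
- jig_hood (a point): Centre of the hood's flat top, 66 mm high, at y = 105 mm of the jig; jig axes. The wooden hood, 128 mm wide, covers the +y end (y = 65 to 145 mm). A rigid stop (stop_c0) is inside, out of sight, at one of two depths, 18 mm apart, which varies from run to run; it is found only by pushing the truck against it.
- truck: Unpainted wooden toy truck without wheels, 205 long (y), 80 wide (x), 0.4 to 0.8 kg, loose in the lane, its nose under the hood, not home: its tail starts 6 to 24 mm from the fence. Origin: centre of its underside; y points to its nose. Tail face flat, 42 mm high, at y = -102.5. Cab 78 mm high, y = -22.5 to 27.5; bonnet 50 mm high to 80.5, then a narrow nose block to 102.5.
- truck_cab (a point): Middle of the cab's flat upright back face, 48 mm above the bench, at y = -22.5 mm of the truck; truck axes. In front of it (-y) lies the open cargo bed: inside 72 long (y), 68 wide, floor 18 mm high, walls 42 mm high. Closed fingers lowered into the bed can push the truck here, along +y.
- rack: Dark wooden rack fixed to the bench, 92 (x) x 204 (y) mm, floor 8 mm high, holding the four spacer plates upright in shallow slots at y = -69, -23, 23, 69 mm (slot walls 22 mm high from the bench). Origin: centre of its underside.
- plate1_c (a point): One of four like plywood spacer plates, 60 g: body 76 long (x), 18 thick (y), 40 high, foot bevelled 3 mm; on it, mid-length, a grip tab 36 wide (x), 10 thick, 45 high. The point is its centre, 42.5 mm above its foot; z up. In the gap it stands on the bench across the lane, thickness along the lane; gripped across the tab's 36 mm, plates can stand side by side.
- plate2_c (a point): Another such plate, same size and same point.
- plate3_c (a point): Another such plate, same size and same point.
- plate4_c (a point): Another such plate, same size and same point.
- glue: White glue bottle, 56 across, 150 high. Bystander; origin at its foot.
- paint: Paint tin, 90 across, 100 high. Bystander; origin at its foot.
- sander: Cork sanding block, 110 x 60 x 35. Bystander; origin under its centre.
- mallet: Wooden mallet lying flat. Bystander.
Things that resemble listed ones, but are neither listed nor needed, are in the scene too. What is shaped like the part that bears plate4_c but green is not meant.

How it is judged:
By the outcome, as a careful person would: the job done as asked, in the order asked, and still so for the second after the job is handed in, with the robot touching nothing.
It also fails if it takes over 72 s, if anything falls off the work surface, if the arm or the gripper's body presses on something with over 40 N, if the wrist force passes 120 N, or if a joint passes its speed limit or range.

ROBOT

A 7-joint arm with a two-finger parallel gripper is mounted at the origin on the work surface. World frame = base frame: x ahead of the robot, y to its left, z up, the work surface at z = 0. Lengths are in m, angles in rad, forces in N, time in s.
With the tool pointing down it reaches from about 0.4 to 0.75 m from the base axis. Payload 19.5 kg.
Tool frame: the origin (TCP) lies at the very end of the fingers, on their centre line; the grasp point (between the pads) lies 19 mm behind it; z points along the fingers, y is the line along which they close (so a half turn about z gives the same grasp; the last joint's range is limited). The gripper opens to 85 mm and grips with 20 to 120 N. Pads are 22 mm wide; open, the fingers measure 114 mm over their backs; the gripper's body (76 mm by 85 mm) begins 54 mm behind the grasp point. The pads swing forward as they close: fully open they stand 13 mm farther back than shut.
Start: joints at [-1.226, 0.707, -0.028, 1.485, 0.022, 0.951, -0.075], TCP at [0.217, 0.532, 0.231] pointing down, gripper open.
Joint ranges: [-2.71, 2.71], [-0.32, 2.16], [-1.57, 1.52], [0, 2.45], [-1.46, 4.6], [0, 2.02], [-2.83, 2.83]. Speed limits (rad/s): [1.89, 1.89, 2.57, 2.57, 3.01, 3.01, 3.01].

INTERFACE

Orientations are given as a rotation vector (axis times angle).
In Python, from station import r gives the robot as it stands.
- The arm moves only by the tool drive_tool, never from a script. Its argument "deltas" is a list of rows, each a list of 7 numbers: the turn, a rotation vector about the world's x, y, z in degrees, then the shift along the world's x, y, z in cm, then the opening in per cent of the stroke, from 0 (shut) to 100 (fully open). In form: [[rx, ry, rz, x, y, z, jaw], ...]. A call has 1 to 20 rows; each row shifts and turns the commanded pose from where the row before left it; what a row does not reach is not made up. A row lasts 1/12 s, in which the tool goes at most 41.7 mm and 7.16 degrees, less where a joint would pass 70% of its speed; a pose out of reach is approached as far as the arm can. A call is refused whole if a number of a shift passes 4.17 or a number of a turn 7.16, either way. A call with a gripper value outside its range is refused whole. The fingers move at their own pace and stop on an object; "grip_force" is the grip in N (left out, the last holds). Time passes only in rows, so rows that do not move let the fingers close. It gives the time, the measured TCP pose, the force, the opening and the grip force at its end, in the units of the state.
- r.read_state(): the state, without advancing time (a new reading comes with each control period).
- r.get_image(name): name is "scene" or "top" or "wrist"; returns (picture, depth): 400x640x3 uint8, blue, green, red; 400x640 float32, m along the optical axis (not along the pixel's ray), 0 where there is no reading.
- r.camera_info(name): a dict with "K" (3x3 intrinsics, pixels), "origin" and "rotation" of the camera in the world. Camera axes: x right, y down, z forward; pixel columns grow to the right and rows downward; lengths in m; the calibration is good to about 2 mm. The wrist camera is an equidistant fisheye: a pixel r from the principal point sees the ray r / f radians off the axis. A picture is of the moment at which its call begins: read the wrist's pose just before it. camera_info takes no time and is no camera call; for the wrist camera it gives the pose at the moment of the call.
- r.close_job(): hands the job in; it is judged then, once.
The state is a dict: "clock": time; "joint_pos": joint angles; "dq": joint speeds; "tau": joint torques, N m; "ee_pos": TCP position; "ee_rot": TCP orientation; "contact_force": force on the tool from outside, world axes, zero at the start; "moment": the same for the moment, N m; "width": opening from 0.0 (shut) to 1.0 (fully open); "grip_force": force on a finger pad.
Only numpy, scipy, OpenCV 4.12 (cv2) and the standard library are available. Lean on these libraries where they do the work, as an engineer would, in place of code of your own. Each camera call takes 0.05 s, during which the arm holds its last target. There are 200 camera calls.

## Working session

There is one attempt and no reset: what is moved stays moved. The work goes in short steps, Python scripts to look and compute and a tool call to move; the robot and the scene stay as the last step left them, time stands still between calls to the robot, and variables do not carry over. Pictures are saved under pics/ and viewed, at most 10 in all, crops included, and the job is handed in when it is done.

Besides the shell and the picture viewer there is one more tool, called after "Call:" as name(argument=value, ...) on one line, values as JSON. drive_tool: Moves the arm, as the interface text tells. Its arguments: {"type":"object","properties":{"deltas":{"type":"array","items":{"type":"array","items":{"type":"number"}}},"grip_force":{"type":"number"}},"required":["deltas"]}

```bash
mkdir -p pics; cat > h.py <<'E'
import numpy as np, cv2
from station import r
def grab(n,tag):
    ci=r.camera_info(n); im,d=r.get_image(n)
    cv2.imwrite(f'pics/{tag}.png',im); np.savez(f'pics/{tag}.npz',im=im,d=d,K=ci['K'],o=ci['origin'],R=ci['rotation'])
    return im,d,ci
def cloud(tag):
    z=np.load(f'pics/{tag}.npz');d=z['d'];K=z['K']
    v,u=np.mgrid[:400,:640]
    P=np.stack([(u-K[0,2])/K[0,0]*d,(v-K[1,2])/K[1,1]*d,d],-1)
    return z['im'],P@z['R'].T+z['o'],d>0
E
python3 - <<'E'
from h import *
for n in('scene','top'):
    im,d,ci=grab(n,n+'0'); print(n,ci['K'],ci['origin'],ci['rotation'])
a=np.vstack([cv2.imread('pics/scene0.png'),cv2.imread('pics/top0.png')]);
cv2.imwrite('pics/both0.png',cv2.resize(a,(480,600)))
s=r.read_state();print(s['clock'],s['ee_pos'],s['ee_rot'],s['contact_force'])
E
```

```text
scene [[433.589008     0.         321.69395467]
 [  0.         433.589008   201.64498839]
 [  0.           0.           1.        ]] [ 1.04614783 -0.63245153  1.05683331] [-2.33856617 -0.84090108  0.28332039]
top [[410.61799435   0.         319.11594902]
 [  0.         410.61799435 204.08507679]
 [  0.           0.           1.        ]] [ 0.34515299 -0.00558343  1.09622799] [-2.12730445  2.10573828 -0.16052705]
0.1 [0.21682723 0.53231605 0.23092122] [-6.03796368e-01 -3.08288149e+00  1.38917713e-03] [-0.35542478  0.11363316  0.4783483 ]
```

View pics/top0.png

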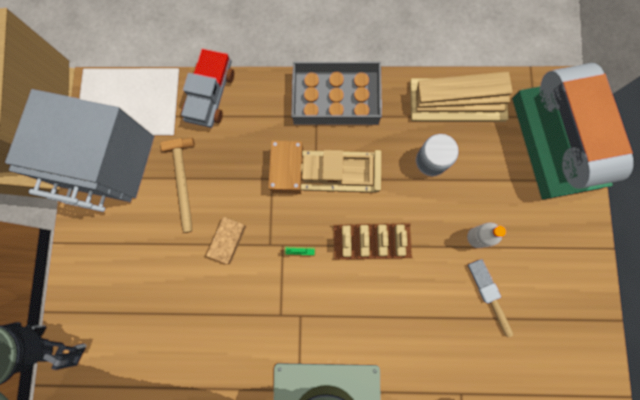

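View pics/scene0.png

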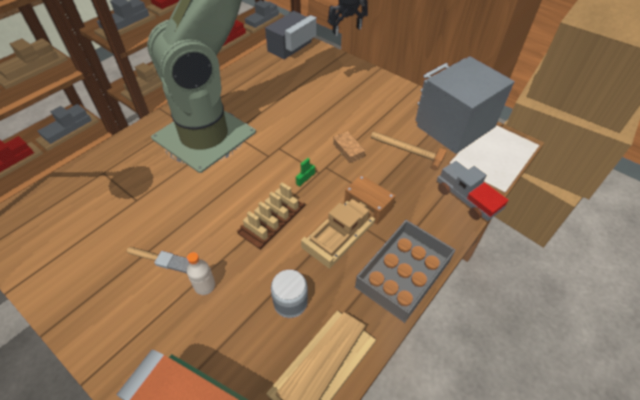

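The top view shows the hood at about (285,165), the truck bed at (362,171), the fence at (380,171), the rack at (372,241) and the four plate tabs at x≈347, 365, 383 and 401. The green decoy is at (299,251). The scene view agrees.

```bash
sed -i "s/z\['R'\]\.T/cv2.Rodrigues(z['R'])[0].T/" h.py; python3 - <<'E'
from h import *
im,P,ok=cloud('top0')
Z=P[...,2]
def rect(m,box,name):
    M=np.zeros_like(ok); x0,y0,x1,y1=box; M[y0:y1,x0:x1]=1; m=m&M&ok
    n,l,st,c=cv2.connectedComponentsWithStats(m.astype(np.uint8))
    for i in range(1,n):
        if st[i,4]<12: continue
        q=P[l==i]; (cx,cy),(w,h),a=cv2.minAreaRect((q[:,:2]*1000).astype(np.float32))
        print(name,st[i,4],'c',round(cx,1),round(cy,1),'size',round(w,1),round(h,1),'ang',round(a,1),'z',np.round(np.median(q[:,2])*1000,1),'mean',np.round(q.mean(0)*1000,1))
rect((Z>.058)&(Z<.071),(255,130,305,205),'hood')
rect((Z>.072)&(Z<.086),(295,140,360,195),'cab')
rect((Z>.075)&(Z<.1),(330,215,420,270),'tabs')
rect((Z>.036)&(Z<.058),(330,215,420,270),'bodies')
rect((Z>.034)&(Z<.046),(340,140,390,200),'bedwalls+fence')
rect((Z>.014)&(Z<.03),(335,140,385,200),'rails')
rect((Z>.012)&(Z<.03),(325,215,420,270),'rack')
print(np.median(Z[280:330,200:260]))
for b in [(425,130,460,180),(468,220,506,250),(205,215,248,266),(280,240,320,260)]: rect(Z>.015,b,'by')
c=im[130:270,255:425]; cv2.imwrite('pics/crop0.png',cv2.resize(c,None,fx=4,fy=4,interpolation=cv2.INTER_CUBIC))
E
```

```text
hood 1479 c 633.5 111.7 size 80.1 129.8 ang 88.7 z 65.6 mean [631.7 111.5  65.6]
cab 563 c 629.8 -11.3 size 50.2 77.4 ang 88.0 z 77.4 mean [629.5 -11.3  77.4]
tabs 80 c 441.8 -140.2 size 36.2 10.1 ang 0.9 z 92.2 mean [ 441.8 -139.8   91.1]
tabs 85 c 442.2 -186.2 size 35.9 10.5 ang 0.6 z 91.7 mean [ 442.6 -185.5   90.3]
tabs 60 c 439.0 -48.5 size 34.3 7.6 ang 0.1 z 92.4 mean [439.  -48.4  92.8]
tabs 75 c 439.5 -94.2 size 34.4 9.9 ang 1.7 z 92.4 mean [439.7 -93.7  90.9]
bodies 149 c 442.0 -140.4 size 76.4 18.5 ang 1.7 z 47.2 mean [ 438.6 -138.3   46.9]
bodies 161 c 442.1 -186.1 size 75.9 19.2 ang 2.6 z 47.4 mean [ 438.2 -184.2   47.3]
bodies 146 c 438.8 -48.1 size 76.2 18.0 ang 0.7 z 47.6 mean [438.  -47.7  47.5]
bodies 142 c 440.1 -93.6 size 17.9 74.2 ang 89.8 z 47.9 mean [439.3 -92.1  48. ]
bedwalls+fence 234 c 627.6 -130.0 size 13.9 106.0 ang 89.3 z 39.2 mean [ 626.8 -130.    39.2]
bedwalls+fence 253 c 628.8 -73.8 size 84.4 81.2 ang 89.2 z 40.9 mean [628.  -86.7  40.6]
rails 71 c 676.2 -81.3 size 84.1 12.8 ang 87.8 z 19.4 mean [678.3 -84.3  19.5]
rails 614 c 632.5 -73.8 size 70.8 63.5 ang 88.8 z 17.7 mean [633.8 -74.2  18.3]
rails 261 c 592.7 -73.5 size 59.9 114.6 ang 12.0 z 19.4 mean [584.9 -73.2  19.6]
rack 1085 c 441.1 -117.8 size 92.1 201.1 ang 1.8 z 21.0 mean [ 438.7 -112.4   20.4]
-7.940459069311068e-05
by 1108 c 663.3 -282.6 size 89.7 80.7 ang 4.2 z 98.5 mean [ 655.2 -280.2   91.2]
by 685 c 453.8 -391.2 size 55.2 50.1 ang 8.2 z 99.1 mean [ 451.4 -383.1   95.5]
by 1030 c 438.7 266.4 size 61.5 109.8 ang 69.5 z 34.6 mean [437.6 264.6  34. ]
by 225 c 411.3 71.3 size 76.0 18.0 ang 89.6 z 41.2 mean [410.3  68.8  53.2]
```

View pics/crop0.png

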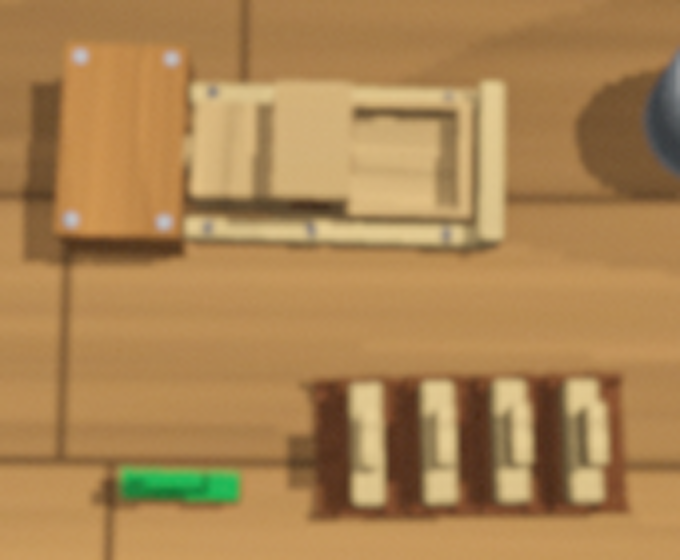

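Call:
drive_tool(deltas=[[0, 0, -3.46, 2.06, -2.99, 0, 0], [0, 0, -3.46, 2.06, -2.99, 0, 0], [0, 0, -3.46, 2.06, -2.99, 0, 0], [0, 0, -3.46, 2.06, -2.99, 0, 0], [0, 0, -3.46, 2.06, -2.99, 0, 0], [0, 0, -3.46, 2.06, -2.99, 0, 0], [0, 0, -3.46, 2.06, -2.99, 0, 0], [0, 0, -3.46, 2.06, -2.99, 0, 0], [0, 0, -3.46, 2.06, -2.99, 0, 0], [0, 0, -3.46, 2.06, -2.99, 0, 0], [0, 0, -3.46, 2.06, -2.99, 0, 0], [0, 0, -3.46, 2.06, -2.99, 0, 0], [0, 0, -3.46, 2.06, -2.99, 0, 0], [0, 0, -3.46, 2.06, -2.99, 0, 0], [0, 0, -3.46, 2.06, -2.99, 0, 0], [0, 0, -3.46, 2.06, -2.99, 0, 0], [0, 0, -3.46, 2.06, -2.99, 0, 0], [0, 0, -3.46, 2.06, -2.99, 0, 0], [0, 0, -3.46, 2.06, -2.99, 0, 0], [0, 0, -3.46, 2.06, -2.99, 0, 0]])

```text
clock: 1.77
ee_pos: [0.6295, -0.0671, 0.2311]
ee_rot: [-2.25, -2.191, 0.0]
contact_force: [0.5, 0.3, 0.7]
width: -0.002
grip_force: 0.0
```

Call:
drive_tool(deltas=[[0, 0, 0, 0, 0, -2, 0], [0, 0, 0, 0, 0, -2, 0], [0, 0, 0, 0, 0, -2, 0], [0, 0, 0, 0, 0, -2, 0], [0, 0, 0, 0, 0, 0, 0], [0, 0, 0, 0, 0, 0, 0]])

```text
clock: 2.27
ee_pos: [0.6286, -0.0655, 0.151]
ee_rot: [-2.247, -2.194, 0.002]
contact_force: [0.2, 0.2, 1.0]
width: -0.002
grip_force: 0.0
```

```bash
python3 - <<'E'
from h import *
s=r.read_state();print({k:np.round(v,4) for k,v in s.items()})
R=cv2.Rodrigues(np.array(s['ee_rot']))[0];print(R.round(4))
im,d,ci=grab('wrist','w1');print(ci)
E
```

```text
{'clock': np.float64(2.2667), 'joint_pos': array([-0.0356,  0.9013,  0.2003,  1.3567, -0.1996,  0.9047,  0.1905]), 'dq': array([ 0.0003, -0.0345,  0.0095, -0.0239,  0.0012,  0.0117, -0.0014]), 'tau': array([ 6.05000e-02, -9.46685e+01,  5.95230e+00, -2.05183e+01,
       -5.58000e-02, -5.59700e-01,  6.52000e-02]), 'ee_pos': array([ 0.6286, -0.0655,  0.151 ]), 'ee_rot': array([-2.2469e+00, -2.1941e+00,  1.8000e-03]), 'contact_force': array([0.2344, 0.1742, 0.9514]), 'moment': array([ 0.0281, -0.0277, -0.0415]), 'grip_force': np.float64(0.0), 'width': np.float64(-0.0022)}
[[ 0.0238  0.9997 -0.0016]
 [ 0.9997 -0.0238  0.    ]
 [-0.     -0.0016 -1.    ]]
{'K': array([[309.70691629,   0.        , 317.69852767],
       [  0.        , 309.70691629, 198.67338595],
       [  0.        ,   0.        ,   1.        ]]), 'origin': array([0.62962114, 0.00237626, 0.29276613]), 'rotation': array([ 2.87076435, -0.03492776, -0.00560872])}
```

View pics/w1.png

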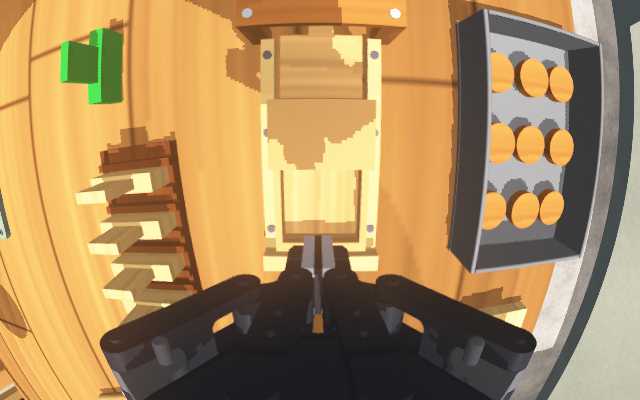

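The wrist view shows the closed fingers over the cargo bed, with the bed floor at about (320,200) and the cab at (320,130). Next I lower them into the bed.

Call:
drive_tool(deltas=[[0, 0, 0, 0, 0, -2, 0], [0, 0, 0, 0, 0, -2, 0], [0, 0, 0, 0, 0, -2, 0], [0, 0, 0, 0, 0, -2, 0], [0, 0, 0, 0, 0, -2, 0], [0, 0, 0, 0, 0, -1.2, 0], [0, 0, 0, 0, 0, -0.8, 0], [0, 0, 0, 0, 0, 0, 0]])

```text
clock: 2.98
ee_pos: [0.6288, -0.0655, 0.0309]
ee_rot: [-2.247, -2.194, 0.001]
contact_force: [-1.3, -0.1, 0.2]
width: 0.004
grip_force: 0.0
```

Call:
drive_tool(deltas=[[0, 0, 0, 0.01, 0.4, 0, 0], [0, 0, 0, 0.01, 0.4, 0, 0], [0, 0, 0, 0.01, 0.4, 0, 0], [0, 0, 0, 0.01, 0.4, 0, 0], [0, 0, 0, 0.01, 0.4, 0, 0], [0, 0, 0, 0.01, 0.4, 0, 0], [0, 0, 0, 0.01, 0.4, 0, 0], [0, 0, 0, 0.01, 0.4, 0, 0], [0, 0, 0, 0.01, 0.4, 0, 0], [0, 0, 0, 0, 0, 0, 0]])

```text
clock: 3.82
ee_pos: [0.6298, -0.0283, 0.0312]
ee_rot: [-2.246, -2.195, -0.001]
contact_force: [-0.1, -0.4, 0.3]
width: 0.002
grip_force: 0.0
```

Call:
drive_tool(deltas=[[0, 0, 0, 0.005, 0.3, 0, 0], [0, 0, 0, 0.005, 0.3, 0, 0], [0, 0, 0, 0, 0.2, 0, 0]])

```text
clock: 4.07
ee_pos: [0.6299, -0.0211, 0.0312]
ee_rot: [-2.247, -2.195, 0.0]
contact_force: [0.0, -2.2, 0.7]
width: 0.001
grip_force: 0.0
```

Call:
drive_tool(deltas=[[0, 0, 0, 0, 0.2, 0, 0], [0, 0, 0, 0, 0.2, 0, 0]])

```text
clock: 4.23
ee_pos: [0.6298, -0.0173, 0.0312]
ee_rot: [-2.248, -2.195, 0.0]
contact_force: [-0.1, -3.1, -0.5]
width: 0.01
grip_force: 0.0
```

Call:
drive_tool(deltas=[[0, 0, 0, 0, 0.2, 0, 0], [0, 0, 0, 0, 0.2, 0, 0]])

```text
clock: 4.4
ee_pos: [0.6298, -0.0133, 0.0312]
ee_rot: [-2.247, -2.195, 0.0]
contact_force: [-0.1, -2.6, -0.6]
width: -0.0
grip_force: 0.0
```

Call:
drive_tool(deltas=[[0, 0, 0, 0, 0.2, 0, 0], [0, 0, 0, 0, 0.2, 0, 0]])

```text
clock: 4.57
ee_pos: [0.6299, -0.0093, 0.0312]
ee_rot: [-2.248, -2.195, 0.0]
contact_force: [-0.2, -2.5, -1.5]
width: -0.001
grip_force: 0.0
```

Call:
drive_tool(deltas=[[0, 0, 0, 0, 0.2, 0, 0], [0, 0, 0, 0, 0.2, 0, 0]])

```text
clock: 4.73
ee_pos: [0.6298, -0.0053, 0.0312]
ee_rot: [-2.248, -2.195, 0.0]
contact_force: [0.5, -2.5, -0.6]
width: -0.003
grip_force: 0.0
```

Call:
drive_tool(deltas=[[0, 0, 0, 0, 0.2, 0, 0], [0, 0, 0, 0, 0.2, 0, 0]])

```text
clock: 4.9
ee_pos: [0.6299, -0.0013, 0.0312]
ee_rot: [-2.248, -2.195, 0.0]
contact_force: [-0.1, -1.0, -1.7]
width: 0.004
grip_force: 0.0
```

Call:
drive_tool(deltas=[[0, 0, 0, 0, 0.1, 0, 0], [0, 0, 0, 0, 0.1, 0, 0]])

```text
clock: 5.07
ee_pos: [0.6299, 0.0006, 0.0313]
ee_rot: [-2.248, -2.195, 0.0]
contact_force: [-0.1, -1.6, -0.8]
width: -0.0
grip_force: 0.0
```

Call:
drive_tool(deltas=[[0, 0, 0, 0, 0.1, 0, 0], [0, 0, 0, 0, 0.1, 0, 0]])

```text
clock: 5.23
ee_pos: [0.63, 0.001, 0.0314]
ee_rot: [2.248, 2.193, -0.002]
contact_force: [-0.9, -13.5, 1.4]
width: 0.002
grip_force: 0.0
```

Call:
drive_tool(deltas=[[0, 0, 0, 0, 0.1, 0, 0], [0, 0, 0, 0, 0.1, 0, 0]])

```text
clock: 5.4
ee_pos: [0.63, 0.0011, 0.0317]
ee_rot: [2.247, 2.19, -0.004]
contact_force: [-1.2, -23.7, 4.4]
width: 0.003
grip_force: 0.0
```

Call:
drive_tool(deltas=[[0, 0, 0, 0, 0.1, 0, 0], [0, 0, 0, 0, 0.05, 0, 0]])

```text
clock: 5.57
ee_pos: [0.6301, 0.0011, 0.0318]
ee_rot: [2.247, 2.188, -0.006]
contact_force: [-0.9, -28.6, 5.9]
width: -0.002
grip_force: 0.0
```

Call:
drive_tool(deltas=[[0, 0, 0, 0, -0.15, 0, 0], [0, 0, 0, 0, -0.15, 0, 0], [0, 0, 0, 0, -0.3, 0, 0], [0, 0, 0, 0, -0.6, 0, 0], [0, 0, 0, 0, -1, 0, 0], [0, 0, 0, 0, -0.5, 1, 0], [0, 0, 0, 0, 0, 2.5, 0], [0, 0, 0, 0, 0, 3, 0], [0, 0, 0, 0, 0, 3, 0], [0, 0, 0, 0, 0, 3, 30], [0, 0, 0, 0, 0, 2.5, 60]])

```text
clock: 6.48
ee_pos: [0.63, -0.0217, 0.1844]
ee_rot: [2.247, 2.193, 0.002]
contact_force: [-0.3, -0.0, -0.1]
width: 0.267
grip_force: 0.0
```

```bash
python3 - <<'E'
from h import *
im,d,ci=grab('wrist','w2')
grab('top','t2'); im,P,ok=cloud('top'[0]+'2'); Z=P[...,2]
m=(Z>.07)&(Z<.086)&ok; M=np.zeros_like(m); M[140:200,270:345]=1
n,l,st,c=cv2.connectedComponentsWithStats((m&M).astype(np.uint8))
for i in range(1,n):
    if st[i,4]>50: print(st[i],cv2.minAreaRect((P[l==i][:,:2]*1000).astype(np.float32)))
s=r.read_state();print(s['ee_pos'],s['contact_force'],cv2.Rodrigues(np.array(s['ee_rot']))[0].round(4))
E
```

```text
[ 0.63132649 -0.02176891  0.18600903] [ 0.2135274  -0.26093663 -1.15163695] [[ 2.430e-02  9.997e-01  6.200e-03]
 [ 9.997e-01 -2.430e-02 -2.000e-04]
 [-0.000e+00  6.200e-03 -1.000e+00]]
```

View pics/w2.png

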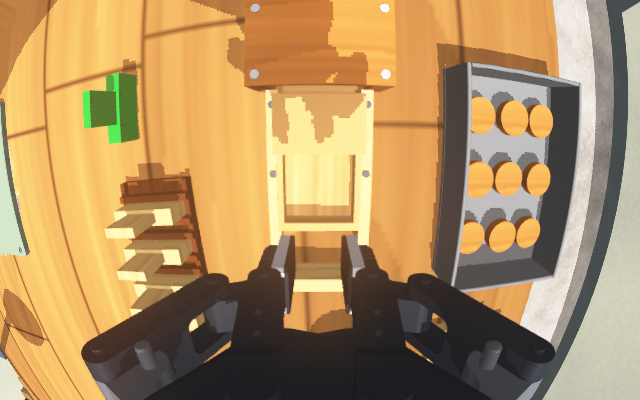

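The truck is home at the deeper stop. The gap shows at about (318,240) between the tail wall at row 222 and the fence at row 268. I'll measure the gap from the wrist depth.

```bash
cat >> h.py <<'E'
def wcloud(tag):
    z=np.load(f'pics/{tag}.npz');d=z['d'];K=z['K'];v,u=np.mgrid[:400,:640]
    a=(u-K[0,2])/K[0,0];b=(v-K[1,2])/K[1,1];th=np.hypot(a,b)+1e-9
    s=np.tan(th)/th
    P=np.stack([a*s*d,b*s*d,d],-1)
    return z['im'],P@cv2.Rodrigues(z['R'])[0].T+z['o'],(d>0)&(th<1.2)
E
python3 - <<'E'
from h import *
im,P,ok=wcloud('w2')
c=P[:,318];
for v in range(60,285,4): print(v,(c[v]*1000).round(1),end=' | ')
print()
for v in (205,232):
  print(v,[(u,*(P[v,u]*1000).round(0)) for u in range(256,384,4)])
Z=P[...,2]
m=ok&(Z>.085)&(Z<.1)&(P[...,0]<.5)&(P[...,0]>.38)
n,l,st,cc=cv2.connectedComponentsWithStats(m.astype(np.uint8))
for i in range(1,n):
    if st[i,4]>60: print(st[i],cv2.minAreaRect((P[l==i][:,:2]*1000).astype(np.float32)))
E
```

```text
60 [632.7  93.   64.2] | 64 [632.6  89.3  65.8] | 68 [632.5  86.   65.1] | 72 [632.4  82.5  65. ] | 76 [632.4  79.   65.9] | 80 [632.3  75.6  65.4] | 84 [632.2  72.4  63.5] | 88 [632.2  70.4  48. ] | 92 [632.   64.6  76.9] | 96 [631.9  61.3  77.8] | 100 [631.8  58.1  77.7] | 104 [631.7  54.9  77.4] | 108 [631.6  51.7  75.9] | 112 [631.6  48.5  76.5] | 116 [631.5  45.3  77.4] | 120 [631.4  42.   76.7] | 124 [631.3  38.8  75.9] | 128 [631.2  35.6  77.5] | 132 [631.2  32.4  77.5] | 136 [631.1  29.2  76.9] | 140 [631.   26.   77.4] | 144 [630.9  22.7  77.3] | 148 [630.8  19.5  77.3] | 152 [630.8  16.2  77.1] | 156 [630.7   5.1  18.4] | 160 [630.6   0.9  17.4] | 164 [630.5  -3.3  16.5] | 168 [630.4  -7.2  17.9] | 172 [630.3 -11.5  16.8] | 176 [630.2 -15.6  17.3] | 180 [630.1 -19.8  17.1] | 184 [630.  -23.8  17.9] | 188 [629.9 -28.1  17.3] | 192 [629.8 -32.5  16.8] | 196 [629.7 -36.7  16.8] | 200 [629.6 -41.1  16.6] | 204 [629.5 -45.1  17.6] | 208 [629.3 -49.6  17.2] | 212 [629.2 -53.6  18.5] | 216 [629.2 -56.9  21.8] | 220 [629.1 -57.3  33.1] | 224 [629.  -58.4  41.7] | 228 [628.9 -62.7  
[... 4160 characters left out ...]
(20.0)), (364, np.float64(678.0), np.float64(-77.0), np.float64(20.0)), (368, np.float64(682.0), np.float64(-77.0), np.float64(19.0)), (372, np.float64(690.0), np.float64(-85.0), np.float64(-0.0)), (376, np.float64(695.0), np.float64(-86.0), np.float64(-1.0)), (380, np.float64(700.0), np.float64(-86.0), np.float64(-0.0))]
[104 225  34  14 383] ((440.1663818359375, -47.349544525146484), (37.759681701660156, 11.199772834777832), 1.4554692506790161)
[116 267  34  14 367] ((441.3161926269531, -93.0801773071289), (37.24065017700195, 11.315837860107422), 0.9501856565475464)
[130 305  19  11 107] ((434.2535400390625, -135.36691284179688), (23.807754516601562, 8.931578636169434), 25.948741912841797)
```

Call:
drive_tool(deltas=[[0, 0, 0.5, -2.4, -0.33, 0, 65], [0, 0, 0.5, -2.4, -0.33, 0, 65], [0, 0, 0.5, -2.4, -0.33, 0, 65], [0, 0, 0.5, -2.4, -0.33, 0, 65], [0, 0, 0.5, -2.4, -0.33, 0, 65], [0, 0, 0, -2.4, -0.33, -1, 65], [0, 0, 0, -2.4, -0.33, -1.5, 65], [0, 0, 0, -2.3, -0.29, -1.5, 65], [0, 0, 0, 0, 0, -0.6, 65], [0, 0, 0, 0, 0, 0, 65], [0, 0, 0, 0, 0, 0, 65]])

```text
clock: 7.5
ee_pos: [0.4395, -0.0472, 0.1355]
ee_rot: [2.199, 2.243, 0.001]
contact_force: [0.7, 0.5, -0.1]
width: 0.649
grip_force: 0.0
```

```bash
cat > tabs.py <<'E'
from h import *
import sys
def tabs(tag,x0,x1,zt,y0=-.25,y1=.0,nmin=80):
    im,P,ok=wcloud(tag);Z=P[...,2]
    m=ok&(abs(Z-zt)<.004)&(P[...,0]<x1)&(P[...,0]>x0)&(P[...,1]>y0)&(P[...,1]<y1)
    n,l,st,cc=cv2.connectedComponentsWithStats(m.astype(np.uint8))
    for i in range(1,n):
        if st[i,4]>nmin:
            q=P[l==i];(cx,cy),sz,a=cv2.minAreaRect((q[:,:2]*1000).astype(np.float32)); print(st[i],'c',round(cx,1),round(cy,1),'sz',np.round(sz,1),'a',round(a,1),'z',(np.median(q[:,2])*1000).round(1))
def st():
    s=r.read_state();R=cv2.Rodrigues(np.array(s['ee_rot']))[0]
    print('t',round(s['clock'],2),'p',(s['ee_pos']*1000).round(1),'yaw',np.degrees(np.arctan2(R[1,1],R[0,1])).round(2),'z',R[:,2].round(4),'F',s['contact_force'].round(1),'w',round(s['width'],3),'g',round(s['grip_force'],1))
E
python3 - <<'E'
from tabs import *
st(); grab('wrist','w3'); tabs('w3',.38,.5,.092)
E
```

```text
t 7.5 p [439.5 -47.2 135.5] yaw 1.12 z [ 4.e-04  1.e-04 -1.e+00] F [ 0.7  0.5 -0.1] w 0.649 g 0.0
[291 215  56  17 932] c 439.3 -47.4 sz [35.5 11.2] a 1.0 z 92.1
[294 277  52  16 790] c 440.9 -93.5 sz [35.6 12. ] a 0.8 z 92.1
[298 327  47   6 150] c 443.0 -134.9 sz [35.4  2.9] a 2.5 z 89.9
```

View pics/w3.png

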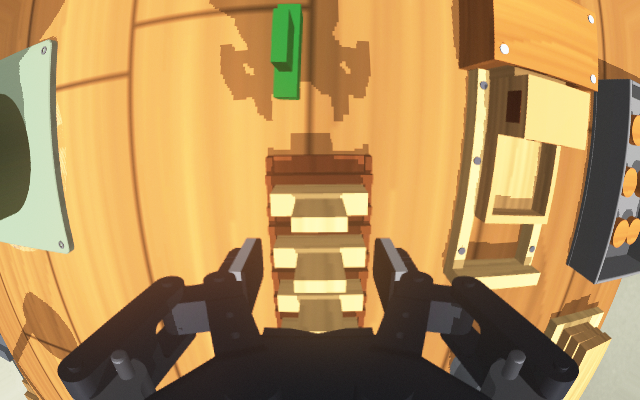

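The fingers straddle the first tab at about (319,223), aligned to within 1 mm. I'll descend and grip.

Call:
drive_tool(deltas=[[0, 0, 0, 0, -0.05, -2, 65], [0, 0, 0, 0, 0, -2, 65], [0, 0, 0, 0, 0, -2, 65], [0, 0, 0, 0, 0, -1.3, 65], [0, 0, 0, 0, 0, -0.7, 65], [0, 0, 0, 0, 0, 0, 30], [0, 0, 0, 0, 0, 0, 20], [0, 0, 0, 0, 0, 0, 20], [0, 0, 0, 0, 0, 0, 20], [0, 0, 0, 0, 0, 0, 20], [0, 0, 0, 0, 0, 0, 20]], grip_force=40)

```text
clock: 8.47
ee_pos: [0.4391, -0.0475, 0.0557]
ee_rot: [2.199, 2.243, 0.001]
contact_force: [-0.5, 0.4, -0.9]
width: 0.416
grip_force: 41.4
```

Call:
drive_tool(deltas=[[0, 0, 0, 0, 0, 1, 20], [0, 0, 0, 0, 0, 2, 20], [0, 0, 0, 0, 0, 2.5, 20], [0, 0, 0, 0, 0, 3, 20], [0, 0, 0, 0, 0, 2, 20], [0, 0, 0, 0, 0, 0, 20]])

```text
clock: 8.97
ee_pos: [0.44, -0.0476, 0.1636]
ee_rot: [2.197, 2.241, 0.005]
contact_force: [-0.7, 0.4, -1.5]
width: 0.416
grip_force: 41.5
```

```bash
python3 - <<'E'
from tabs import *
st(); grab('wrist','w4'); tabs('w4',.38,.5,r.read_state()['ee_pos'][2]+.0375)
E
```

```text
t 8.97 p [440.  -47.6 163.6] yaw 1.14 z [ 4.7e-03 -2.0e-04 -1.0e+00] F [-0.7  0.4 -1.5] w 0.416 g 41.5
[ 248  260  136   55 3265] c 438.1 -47.1 sz [51.4 23.5] a 0.4 z 200.2
```

Call:
drive_tool(deltas=[[0, 0, -0.5, 1.5, -0.5, 0, 20], [0, 0, -0.5, 2.5, -0.9, 0, 20], [0, 0, -0.5, 2.7, -0.9, 0, 20], [0, 0, -0.5, 2.7, -0.9, 0, 20], [0, 0, -0.5, 2.7, -0.9, 0, 20], [0, 0, 0, 2.7, -0.9, 0, 20], [0, 0, 0, 2.5, -0.9, 0, 20], [0, 0, 0, 1.6, -0.6, 0, 20], [0, 0, 0, 0, 0, -2, 20], [0, 0, 0, 0, 0, -2, 20], [0, 0, 0, 0, 0, -1.5, 20], [0, 0, 0, 0, 0, 0, 20], [0, 0, 0, 0, 0, 0, 20]])

```text
clock: 10.1
ee_pos: [0.6274, -0.1125, 0.1044]
ee_rot: [-2.247, -2.194, 0.002]
contact_force: [0.3, 0.1, 0.1]
width: 0.414
grip_force: 41.5
```

```bash
python3 - <<'E'
from tabs import *
st(); im,d,ci=grab('wrist','w5')
im,P,ok=wcloud('w5')
for u in (285,350):
  print(u,[(v,*(P[v,u]*1000).round(0).astype(int)) for v in range(150,300,6)])
E
```

```text
t 10.1 p [ 627.4 -112.5  104.4] yaw -1.37 z [-2.e-03  4.e-04 -1.e+00] F [0.3 0.1 0.1] w 0.414 g 41.5
285 [(150, np.int64(601), np.int64(-72), np.int64(-2)), (156, np.int64(601), np.int64(-77), np.int64(-1)), (162, np.int64(601), np.int64(-82), np.int64(0)), (168, np.int64(601), np.int64(-87), np.int64(-2)), (174, np.int64(600), np.int64(-92), np.int64(-1)), (180, np.int64(600), np.int64(-97), np.int64(-1)), (186, np.int64(600), np.int64(-102), np.int64(-1)), (192, np.int64(600), np.int64(-107), np.int64(-1)), (198, np.int64(599), np.int64(-112), np.int64(-1)), (204, np.int64(599), np.int64(-117), np.int64(-2)), (210, np.int64(606), np.int64(-103), np.int64(60)), (216, np.int64(607), np.int64(-103), np.int64(72)), (222, np.int64(608), np.int64(-103), np.int64(82)), (228, np.int64(610), np.int64(-103), np.int64(93)), (234, np.int64(610), np.int64(-105), np.int64(96)), (240, np.int64(610), np.int64(-108), np.int64(98)), (246, np.int64(611), np.int64(-107), np.int64(107)), (252, np.int64(611), np.int64(-107), np.int64(113)), (258, np.int64(612), np.int64(-107), np.int64(120)), (264, np.i
[... 912 characters left out ...]
 np.int64(71)), (222, np.int64(645), np.int64(-104), np.int64(83)), (228, np.int64(644), np.int64(-104), np.int64(91)), (234, np.int64(644), np.int64(-105), np.int64(97)), (240, np.int64(643), np.int64(-108), np.int64(99)), (246, np.int64(643), np.int64(-108), np.int64(107)), (252, np.int64(642), np.int64(-108), np.int64(114)), (258, np.int64(641), np.int64(-107), np.int64(121)), (264, np.int64(641), np.int64(-108), np.int64(126)), (270, np.int64(640), np.int64(-107), np.int64(132)), (276, np.int64(640), np.int64(-108), np.int64(136)), (282, np.int64(640), np.int64(-108), np.int64(141)), (288, np.int64(640), np.int64(-111), np.int64(141)), (294, np.int64(639), np.int64(-113), np.int64(142))]
```

View pics/w5.png

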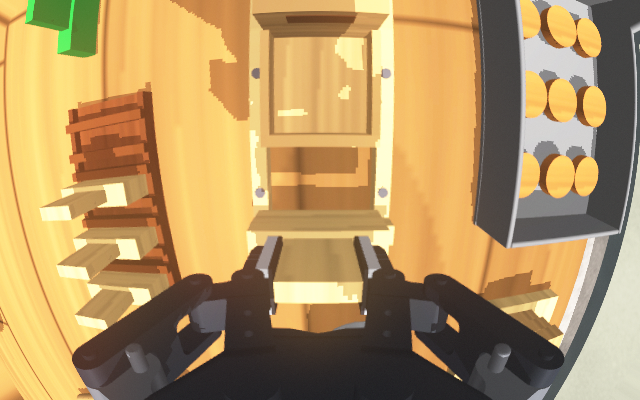

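The wrist view shows the plate's front face at about row 220, squarely between the rails and just inside the fence. I'll lower it.

Call:
drive_tool(deltas=[[0, 0, 0, 0.1, 0, -1.5, 20], [0, 0, 0, 0, 0, -1.5, 20], [0, 0, 0, 0, 0, -1, 20], [0, 0, 0, 0, 0, -0.7, 20], [0, 0, 0, 0, 0, -0.5, 20], [0, 0, 0, 0, 0, -0.2, 20], [0, 0, 0, 0, 0, 0, 20]])

```text
clock: 10.73
ee_pos: [0.629, -0.1125, 0.0514]
ee_rot: [2.248, 2.195, -0.0]
contact_force: [1.1, 0.9, -1.2]
width: 0.416
grip_force: 41.5
```

Call:
drive_tool(deltas=[[0, 0, 0, 0, 0, -0.2, 20], [0, 0, 0, 0, 0, -0.1, 20], [0, 0, 0, 0, 0, -0.05, 20]])

```text
clock: 10.98
ee_pos: [0.629, -0.1125, 0.048]
ee_rot: [2.248, 2.195, 0.0]
contact_force: [-0.3, -0.7, -1.4]
width: 0.415
grip_force: 41.5
```

Call:
drive_tool(deltas=[[0, 0, 0, 0, -0.1, -0.05, 20], [0, 0, 0, 0, -0.1, 0, 20], [0, 0, 0, 0, 0, 0, 20]])

```text
clock: 11.23
ee_pos: [0.6291, -0.1133, 0.0476]
ee_rot: [-2.246, -2.194, -0.002]
contact_force: [0.0, 6.4, 4.9]
width: 0.418
grip_force: 42.0
```

Call:
drive_tool(deltas=[[0, 0, 0, 0, 0, -0.1, 20], [0, 0, 0, 0, 0, 0, 20]])

```text
clock: 11.4
ee_pos: [0.6292, -0.1134, 0.0475]
ee_rot: [-2.247, -2.195, -0.003]
contact_force: [-5.2, 7.4, 20.1]
width: 0.415
grip_force: 43.7
```

Call:
drive_tool(deltas=[[0, 0, 0, 0, 0.06, 0.1, 45], [0, 0, 0, 0, 0, 0, 60], [0, 0, 0, 0, 0, 0, 65], [0, 0, 0, 0, 0, 0, 65], [0, 0, 0, 0, 0, 1.5, 65], [0, 0, 0, 0, 0, 2.5, 65], [0, 0, 0, 0, 0, 3, 65], [0, 0, 0, -1, 0, 2.5, 65], [0, 0, 0.5, -2.7, 0.3, 0, 65], [0, 0, 0.5, -2.7, 0.3, 0, 65], [0, 0, 0.5, -2.7, 0.3, 0, 65], [0, 0, 0.5, -2.7, 0.3, 0, 65], [0, 0, 0.5, -2.7, 0.3, 0, 65], [0, 0, 0, -2.7, 0.3, 0, 65], [0, 0, 0, -1.6, 0.1, -0.5, 65], [0, 0, 0, 0, 0, -0.5, 65], [0, 0, 0, 0, 0, 0, 65]])

```text
clock: 12.82
ee_pos: [0.4408, -0.095, 0.1319]
ee_rot: [-2.199, -2.243, 0.0]
contact_force: [0.5, 1.0, -0.2]
width: 0.65
grip_force: 0.0
```

```bash
python3 - <<'E'
from tabs import *
st(); grab('wrist','w6'); tabs('w6',.38,.5,.092); tabs('w6',.58,.68,.084); tabs('w6',.58,.68,.041)
E
```

```text
t 12.82 p [440.8 -95.  131.9] yaw 1.12 z [-4.e-04  1.e-04 -1.e+00] F [ 0.5  1.  -0.2] w 0.65 g 0.0
[ 290  214   59   18 1014] c 441.0 -93.6 sz [36.5 11.1] a 1.0 z 92.1
[294 277  53  17 823] c 442.6 -139.4 sz [35.8 11.9] a 0.3 z 92.0
[302 328  34   5  90] c 442.3 -180.2 sz [24.9  2.4] a 1.0 z 89.4
[526 235  35  14 415] c 627.8 -113.2 sz [10.8 38.4] a 88.7 z 84.1
[ 491   97   74   82 1565] c 630.2 -32.7 sz [66.3 82.4] a 88.8 z 41.1
[ 471  213   76   36 1398] c 623.1 -120.8 sz [34.2 86.1] a 88.6 z 39.3
```

Call:
drive_tool(deltas=[[0, 0, 0, 0, 0.1, -2, 65], [0, 0, 0, 0, 0, -2, 65], [0, 0, 0, 0, 0, -2, 65], [0, 0, 0, 0, 0, -1.2, 65], [0, 0, 0, 0, 0, -0.45, 65], [0, 0, 0, 0, 0, 0, 30], [0, 0, 0, 0, 0, 0, 20], [0, 0, 0, 0, 0, 0, 20], [0, 0, 0, 0, 0, 0, 20], [0, 0, 0, 0, 0, 0, 20]], grip_force=40)

```text
clock: 13.7
ee_pos: [0.4412, -0.0939, 0.0563]
ee_rot: [2.199, 2.243, 0.001]
contact_force: [0.0, -1.0, -0.0]
width: 0.415
grip_force: 41.3
```

Call:
drive_tool(deltas=[[0, 0, 0, 0, 0, 1, 20], [0, 0, 0, 0, 0, 2, 20], [0, 0, 0, 0, 0, 2.5, 20], [0, 0, 0, 0, 0, 3, 20], [0, 0, 0, 0, 0, 2, 20], [0, 0, -0.5, 1.5, 0, 0, 20], [0, 0, -0.5, 2.6, 0, 0, 20], [0, 0, -0.5, 2.7, 0, 0, 20], [0, 0, -0.5, 2.7, 0, 0, 20], [0, 0, -0.5, 2.7, 0, 0, 20], [0, 0, 0, 2.7, 0, 0, 20], [0, 0, 0, 2.4, 0, 0, 20], [0, 0, 0, 1.4, 0, 0, 20], [0, 0, 0, 0, 0, 0, 20]])

```text
clock: 14.87
ee_pos: [0.6296, -0.0935, 0.1604]
ee_rot: [2.247, 2.196, 0.001]
contact_force: [0.5, 0.2, -2.1]
width: 0.418
grip_force: 41.3
```

Call:
drive_tool(deltas=[[0, 0, 0, -0.05, 0, -2, 20], [0, 0, 0, 0, 0, -2, 20], [0, 0, 0, 0, 0, -1.5, 20], [0, 0, 0, 0, 0, 0, 20], [0, 0, 0, 0, 0, 0, 20]])

```text
clock: 15.28
ee_pos: [0.627, -0.094, 0.1061]
ee_rot: [-2.247, -2.194, 0.001]
contact_force: [-0.6, -0.1, 0.4]
width: 0.412
grip_force: 41.3
```

```bash
cat > face.py <<'E'
from tabs import *
def face(tag,zlo=.055,zhi=.09):
    im,P,ok=wcloud(tag)
    q=P[ok&(P[...,2]>zlo)&(P[...,2]<zhi)&(abs(P[...,0]-.629)<.03)&(P[...,1]<-.055)&(P[...,1]>-.125)]
    print('front face y',np.percentile(q[:,1]*1000,[5,25,50,75,95]).round(1),len(q))
    q=P[ok&(abs(P[...,2]-.0415)<.0025)&(abs(P[...,0]-.629)<.03)&(P[...,1]>-.075)&(P[...,1]<-.05)]
    if len(q): print('tail wall y',np.percentile(q[:,1]*1000,[1,5,50,99]).round(1),len(q))
E
python3 - <<'E'
from face import *
st(); grab('wrist','w7'); face('w7')
E
```

```text
t 15.28 p [627.  -94.  106.1] yaw -1.37 z [-8.e-04  0.e+00 -1.e+00] F [-0.6 -0.1  0.4] w 0.412 g 41.3
front face y [-85.3 -85.  -84.7 -84.4 -84. ] 1665
tail wall y [-65.8 -65.3 -61.4 -57. ] 1093
```

Call:
drive_tool(deltas=[[0, 0, 0, 0.15, 0, -1.5, 20], [0, 0, 0, 0, 0, -1.5, 20], [0, 0, 0, 0, 0, -1, 20], [0, 0, 0, 0, 0, -0.7, 20], [0, 0, 0, 0, 0, -0.5, 20], [0, 0, 0, 0, 0, -0.2, 20], [0, 0, 0, 0, 0, -0.2, 20], [0, 0, 0, 0, 0, 0, 20]])

```text
clock: 16.0
ee_pos: [0.629, -0.0939, 0.05]
ee_rot: [2.248, 2.195, 0.0]
contact_force: [-0.8, 0.3, 0.4]
width: 0.414
grip_force: 41.3
```

Call:
drive_tool(deltas=[[0, 0, 0, 0, -0.1, -0.1, 20], [0, 0, 0, 0, -0.1, -0.05, 20], [0, 0, 0, 0, 0, 0, 20]])

```text
clock: 16.25
ee_pos: [0.6291, -0.0956, 0.0485]
ee_rot: [-2.247, -2.195, -0.001]
contact_force: [1.2, 2.8, 0.2]
width: 0.414
grip_force: 41.4
```

Call:
drive_tool(deltas=[[0, 0, 0, 0, -0.05, -0.1, 20], [0, 0, 0, 0, 0, -0.05, 20], [0, 0, 0, 0, 0, 0, 20]])

```text
clock: 16.5
ee_pos: [0.6292, -0.0957, 0.0479]
ee_rot: [-2.247, -2.195, -0.002]
contact_force: [-4.3, 5.9, 19.4]
width: 0.414
grip_force: 43.6
```

Call:
drive_tool(deltas=[[0, 0, 0, 0, 0.05, 0.1, 45], [0, 0, 0, 0, 0, 0, 60], [0, 0, 0, 0, 0, 0, 65], [0, 0, 0, 0, 0, 0, 65], [0, 0, 0, 0, 0, 1.5, 65], [0, 0, 0, 0, 0, 2.5, 65], [0, 0, 0, 0, 0, 3, 65], [0, 0, 0, -1, -0.5, 2.5, 65], [0, 0, 0.5, -2.7, -0.6, 0, 65], [0, 0, 0.5, -2.7, -0.6, 0, 65], [0, 0, 0.5, -2.7, -0.6, 0, 65], [0, 0, 0.5, -2.7, -0.6, 0, 65], [0, 0, 0.5, -2.7, -0.6, 0, 65], [0, 0, 0, -2.6, -0.6, 0, 65], [0, 0, 0, -1.6, -0.3, -0.5, 65], [0, 0, 0, 0, 0, -0.5, 65], [0, 0, 0, 0, 0, 0, 65]])

```text
clock: 17.92
ee_pos: [0.4416, -0.1402, 0.1324]
ee_rot: [-2.2, -2.242, 0.0]
contact_force: [-0.0, 0.3, -0.9]
width: 0.65
grip_force: 0.0
```

```bash
python3 - <<'E'
from tabs import *
st(); grab('wrist','w8'); tabs('w8',.38,.5,.092); tabs('w8',.58,.68,.084); tabs('w8',.58,.68,.041)
E
```

```text
t 17.92 p [ 441.6 -140.2  132.4] yaw 1.09 z [-5.e-04  1.e-04 -1.e+00] F [-0.   0.3 -0.9] w 0.65 g 0.0
[291 215  59  18 975] c 442.6 -139.4 sz [36.6 11.1] a 2.7 z 92.1
[293 278  54  16 833] c 443.0 -185.1 sz [36.6 11.6] a 1.3 z 92.0
[539 157  35  18 430] c 628.5 -95.5 sz [10.7 38.6] a 88.5 z 84.3
[535 180  36  16 427] c 628.2 -113.2 sz [10.2 37.9] a 88.4 z 84.2
[529 312  28  14 164] c 661.9 -240.2 sz [34.8  5.8] a 6.2 z 84.6
[ 495   45   71   87 1559] c 629.7 -32.8 sz [66.6 82.2] a 89.0 z 41.1
[ 478  143   81   62 2446] c 630.4 -111.8 sz [ 51.7 100.1] a 88.3 z 39.4
[504 291  31  13 136] c 659.5 -240.1 sz [39.8  5.6] a 9.2 z 41.1
```

Call:
drive_tool(deltas=[[0, 0, 0.5, 0.05, 0.04, -2, 65], [0, 0, 0, 0, 0, -2, 65], [0, 0, 0, 0, 0, -2, 65], [0, 0, 0, 0, 0, -1.2, 65], [0, 0, 0, 0, 0, -0.5, 65], [0, 0, 0, 0, 0, 0, 30], [0, 0, 0, 0, 0, 0, 20], [0, 0, 0, 0, 0, 0, 20], [0, 0, 0, 0, 0, 0, 20], [0, 0, 0, 0, 0, 0, 20]], grip_force=40)

```text
clock: 18.8
ee_pos: [0.4427, -0.1395, 0.0563]
ee_rot: [2.189, 2.253, 0.001]
contact_force: [-0.9, 0.1, -1.4]
width: 0.417
grip_force: 41.9
```

Call:
drive_tool(deltas=[[0, 0, 0, 0, 0, 1, 20], [0, 0, 0, 0, 0, 2, 20], [0, 0, 0, 0, 0, 2.5, 20], [0, 0, 0, 0, 0, 3, 20], [0, 0, 0, 0, 0, 2, 20], [0, 0, -0.5, 1.5, 0.5, 0, 20], [0, 0, -0.5, 2.6, 0.9, 0, 20], [0, 0, -0.5, 2.7, 0.9, 0, 20], [0, 0, -0.5, 2.7, 0.9, 0, 20], [0, 0, -0.5, 2.7, 0.9, 0, 20], [0, 0, -0.5, 2.7, 0.9, 0, 20], [0, 0, 0, 2.4, 0.8, 0, 20], [0, 0, 0, 1.4, 0.5, 0, 20], [0, 0, 0, 0, 0, -2, 20], [0, 0, 0, 0, 0, -2, 20], [0, 0, 0, 0, 0, -1.2, 20], [0, 0, 0, 0, 0, 0, 20], [0, 0, 0, 0, 0, 0, 20]])

```text
clock: 20.3
ee_pos: [0.6293, -0.0766, 0.1091]
ee_rot: [-2.248, -2.195, 0.001]
contact_force: [0.6, 0.2, 0.8]
width: 0.415
grip_force: 42.0
```

```bash
python3 - <<'E'
from face import *
st(); grab('wrist','w9'); face('w9')
im,P,ok=wcloud('w9')
q=P[ok&(P[...,2]>.06)&(P[...,2]<.088)&(abs(P[...,0]-.629)<.036)&(P[...,1]<-.055)&(P[...,1]>-.08)]
a=np.polyfit(q[:,0],q[:,1],1); print('yaw face',np.degrees(np.arctan(a[0])), 'y vs z slope',np.polyfit(q[:,2],q[:,1]-a[0]*q[:,0],1)[0], q[:,:].min(0),q.max(0))
E
```

```text
t 20.3 p [629.3 -76.6 109.1] yaw -1.37 z [-4.e-04 -0.e+00 -1.e+00] F [0.6 0.2 0.8] w 0.415 g 42.0
front face y [-68.7 -68.2 -67.8 -67.5 -67. ] 1469
tail wall y [-65.5 -65.  -61.2 -57.1] 961
yaw face -1.4105023933968548 y vs z slope 0.0013827452275253667 [ 0.59303745 -0.06952286  0.06250995] [ 0.66497242 -0.06629832  0.08799118]
```

Call:
drive_tool(deltas=[[0, 0, 0, 0, 0.05, -1, 20], [0, 0, 0, 0, 0, -0.6, 20], [0, 0, 0, 0, 0, -0.5, 20], [0, 0, 0, 0, 0, -0.4, 20]])

```text
clock: 20.68
ee_pos: [0.6293, -0.076, 0.0832]
ee_rot: [-2.247, -2.195, 0.0]
contact_force: [-0.8, -0.3, -1.3]
width: 0.416
grip_force: 42.0
```

Call:
drive_tool(deltas=[[0, 0, 0, 0, 0, -0.4, 20], [0, 0, 0, 0, 0, -0.5, 20], [0, 0, 0, 0, 0, -0.5, 20]])

```text
clock: 20.93
ee_pos: [0.6295, -0.076, 0.0694]
ee_rot: [2.248, 2.195, 0.0]
contact_force: [-0.1, -0.8, 0.6]
width: 0.417
grip_force: 42.0
```

Call:
drive_tool(deltas=[[0, 0, 0, 0, 0, -0.5, 20], [0, 0, 0, 0, 0, -0.5, 20], [0, 0, 0, 0, 0, -0.4, 20], [0, 0, 0, 0, 0, -0.3, 20]])

```text
clock: 21.27
ee_pos: [0.6293, -0.076, 0.0522]
ee_rot: [-2.248, -2.195, 0.0]
contact_force: [0.5, -1.2, -1.1]
width: 0.419
grip_force: 42.0
```

Going in freely. Next I seat it on the bench.

Call:
drive_tool(deltas=[[0, 0, 0, 0, 0, -0.25, 20], [0, 0, 0, 0, 0, -0.1, 20], [0, 0, 0, 0, 0, -0.1, 20]])

```text
clock: 21.52
ee_pos: [0.6294, -0.076, 0.0482]
ee_rot: [-2.248, -2.195, 0.0]
contact_force: [-0.3, 0.2, -1.1]
width: 0.413
grip_force: 42.0
```

Call:
drive_tool(deltas=[[0, 0, 0, 0, 0, -0.1, 20], [0, 0, 0, 0, 0, 0, 20]])

```text
clock: 21.68
ee_pos: [0.6295, -0.076, 0.048]
ee_rot: [2.248, 2.195, 0.001]
contact_force: [-2.8, 1.0, 8.8]
width: 0.412
grip_force: 42.8
```

Call:
drive_tool(deltas=[[0, 0, 0, 0, 0, 0.1, 45], [0, 0, 0, 0, 0, 0, 60], [0, 0, 0, 0, 0, 0, 65], [0, 0, 0, 0, 0, 0, 65], [0, 0, 0, 0, 0, 1.5, 65], [0, 0, 0, 0, 0, 2.5, 65], [0, 0, 0, 0, 0, 3, 65], [0, 0, 0, 0, 1, 2.5, 65], [0, 0, 0, 0, 2, 2, 65], [0, 0, 0, 0, 2.4, 2, 65], [0, 0, 0, 0, 0, 0, 65], [0, 0, 0, 0, 0, 0, 65]])

```text
clock: 22.68
ee_pos: [0.6298, -0.0207, 0.184]
ee_rot: [2.245, 2.197, 0.002]
contact_force: [-0.2, -0.8, 0.3]
width: 0.649
grip_force: 0.0
```

```bash
python3 - <<'E'
from tabs import *
st(); grab('wrist','w10'); tabs('w10',.58,.68,.084,nmin=40); tabs('w10',.58,.68,.041,y1=.03)
for t in('w2','w10'):
    im,P,ok=wcloud(t)
    A=ok&(abs(P[...,0]-.631)<.03)
    q=P[A&(abs(P[...,2]-.077)<.003)&(P[...,1]>0)&(P[...,1]<.08)][:,1]*1000
    w=P[A&(abs(P[...,2]-.0415)<.002)&(P[...,1]<-.04)&(P[...,1]>-.067)][:,1]*1000
    print(t,'cab',np.percentile(q,[1,50,99]).round(1),'wall',np.percentile(w,[1,50,99]).round(1))
E
```

```text
t 22.68 p [629.8 -20.7 184. ] yaw -1.25 z [ 1.4e-03  4.0e-04 -1.0e+00] F [-0.2 -0.8  0.3] w 0.649 g 0.0
[299 254  41  13 497] c 629.2 -76.1 sz [11.  35.1] a 88.2 z 84.1
[299 272  41  13 476] c 628.8 -95.0 sz [11.4 36.2] a 89.0 z 84.0
[300 289  40  13 452] c 628.9 -113.1 sz [12.6 36.1] a 88.5 z 84.0
[ 274  156   94  137 4143] c 631.3 -64.3 sz [147.5 100. ] a 88.8 z 39.6
w2 cab [15.6 40.  64.4] wall [-65.8 -61.  -56.5]
w10 cab [15.3 40.  64.4] wall [-65.9 -61.2 -57. ]
```

View pics/w10.png

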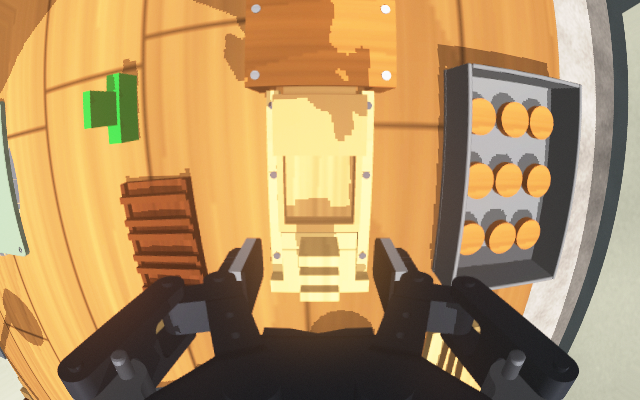

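The wrist view shows three tabs standing side by side at about (319,260), (319,278) and (319,295), all 84 mm high. The truck hasn't moved from home, and the fourth plate is still in the rack.

```bash
python3 -c "
from station import r
print(r.close_job())"
```

```text
the job is handed in; nothing more can be done
None
```

The truck is home against the deeper stop, three plates stand fully down and fill the gap, the fourth is still in the rack, and the job was handed in at about 23 s on the robot's clock.

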